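# Close a canister with its double lid, then hold up the outer lid

## Robot

A 6-joint arm with a two-finger parallel gripper is mounted at the origin on the work surface. World frame = base frame: x ahead of the robot, y to its left, z up, the work surface at z = 0. Lengths are in m, angles in rad, forces in N, time in s.
With the tool pointing down it reaches from about 0.3 to 0.875 m from the base axis. Payload 6.4 kg.
Tool frame: the origin (TCP) lies at the very end of the fingers, on their centre line; the grasp point (between the pads) lies 19 mm behind it; z points along the fingers, y is the line along which they close (so a half turn about z gives the same grasp; the last joint's range is limited). The gripper opens to 85 mm and grips with 20 to 120 N. Pads are 22 mm wide; open, the fingers measure 114 mm over their backs; the gripper's body (76 mm by 85 mm) begins 54 mm behind the grasp point. The pads swing forward as they close: fully open they stand 13 mm farther back than shut.
Start: joints at [-1.544, 0.181, 1.607, -0, 1.354, -0.206], TCP at [0.133, -0.559, 0.231] pointing down, gripper open.
Joint ranges: [-2.99, 2.99], [-0.89, 2.07], [0.3, 2.58], [-1.14, 4.28], [0, 2.63], [-3.12, 3.12]. Speed limits (rad/s): [2.57, 2.57, 3.01, 3.14, 3.14, 3.14].

## Interface

Orientations are given as a 3x3 rotation matrix whose columns are the frame's x, y, z axes.
In Python, from cell import * gives the robot as it stands.
- The arm moves only by the tool move_arm, never from a script. Its argument "commands" is a list that holds one entry, the list of rows, each a list of 5 numbers: the shift along the tool's x, y, z in cm, then the turn about the tool's z in rad, then the opening in per cent of the stroke, from 0 (shut) to 100 (fully open). In form: [[[x, y, z, spin, hand], ...]]. A call has 1 to 20 rows; each row shifts and turns the commanded pose from where the row before left it, along the tool's axes as they then stand; what a row does not reach is not made up. A row lasts 1/8 s, in which the tool goes at most 62.5 mm and 10.7 degrees, less where a joint would pass 70% of its speed; a pose out of reach is approached as far as the arm can. A call is refused whole if a number of a shift passes 6.25 or a number of a turn 0.188, either way. A call with a gripper value outside its range is refused whole. The fingers move at their own pace and stop on an object; the grip force is fixed at half the most. Time passes only in rows, so rows that do not move let the fingers close. It gives the time, the measured TCP pose, the force, the opening and the grip force at its end, in the units of the state.
- sense(): the state, without advancing time (a new reading comes with each control period).
- read_camera(name): name is "scene" or "top"; returns (picture, depth): 480x640x3 uint8, blue, green, red; 480x640 float32, m along the optical axis (not along the pixel's ray), 0 where there is no reading.
- camera_params(name): a dict with "fx", "fy", "cx", "cy" (pixels), "pose" (4x4, takes a point from camera to world coordinates). Camera axes: x right, y up, looking along -z (the intrinsics and any distortion apply to the point x, -y, -z); pixel columns grow to the right and rows downward; lengths in m; the calibration is good to about 2 mm. A picture is of the moment at which its call begins. camera_params takes no time and is no camera call.
- sign_off(): hands the job in; it is judged then, once.
The state is a dict: "time": time; "q": joint angles; "qvel": joint speeds; "joint_torque": joint torques, N m; "eef_pos": TCP position; "orientation": TCP orientation; "contact_force": force on the tool from outside, world axes, zero at the start; "ft_torque": the same for the moment, N m; "opening": opening from 0.0 (shut) to 1.0 (fully open); "finger_force": force on a finger pad.
Only numpy, scipy, OpenCV 4.12 (cv2) and the standard library are available. Lean on these libraries where they do the work, as an engineer would, in place of code of your own. Each camera call takes 0.05 s, during which the arm holds its last target. There are 200 camera calls.

## Task

Take the blue-capped desiccant drum from the tray and drop it into the open blue canister that stands by itself in the small pink nest (not the four in the wide pink hoop); then carry the double lid as one piece from its wooden stand, the outer lid riding on the white inner lid (the inner lid's rim is the place to grip), and set it fully home, upright and let go, on the canister. Then take the outer lid by its knob and lift it off alone, leaving the inner lid seated and the canister standing in its nest, and finish with the outer lid still held level and steady in the gripper, straight above the canister with a hand's breadth (10 cm or more) between them, for labelling. Leave the other parts and containers alone.

Things in the scene. Friction and masses are not known exactly. Their poses are not given: they have to be found in the camera images.
- canister: Open, empty light-blue round paper canister, 58 mm outside diameter, 53 mm inside, 70 mm high, floor 3 mm thick, 120 g, loose; it stands upright in the pink nest. Origin at the centre of its underside, z up; the rim is at z = 70 mm.
- nest: Pink round holder fixed to the table, base 96 mm diameter and 5 mm thick with a ring 74 mm outside, 64 mm inside, top at 16 mm. The canister stands in it with its underside 5 mm above the table. Origin at the centre of its underside.
- lid_stand: Fixed wooden stand for the double lid: base 92 mm diameter, 8 mm thick, with an upright tube 60 mm outside, 53 mm inside, top at 45 mm above the table. Origin at the centre of its underside.
- inner_lid: White round inner lid, 40 to 85 g, loose. Origin: centre of its plug's underside, z up. Plug 48 mm diameter from z = 0 to 10 mm (foot tapers to 38); rim 64 mm diameter, z = 10 to 22; neck 46 mm, up to z = 28.5, hidden in the outer lid. Starts with its plug in the stand's tube, origin 35 mm above the table. Fully home on the canister its origin is 60 mm above the canister's origin.
- inner_rim (a point): On the inner lid's axis at mid-height of its 12 mm high, 64 mm wide rim (16 mm above its origin): grip the rim here from above, outer lid between the fingers. The rim rests on the top of tube or canister and overhangs it by 2 to 3 mm all round. The plug is loose in both by 5 mm in diameter: no pressing is needed. The knob's top is 35 mm above this point.
- outer_lid: Light-blue round cap, 59 mm diameter, 11 mm high, with a dark wooden knob on top, 20 mm diameter, 18 mm high; 35 to 70 g, loose. Origin at the centre of the skirt's underside, z up; knob from z = 11 to 29 mm. It sits loosely (5 mm in diameter) over the inner lid's neck, skirt resting on the rim (origin 22 mm above the inner lid's), and comes free after rising 6.5 mm.
- tray: Fixed low grey tray, 90 mm (its x) by 185 mm (its y), walls 14 mm high and 4 mm thick, floor 4 mm thick, two dividers making three compartments in a row along its y, each 82 by 56 mm, centres 60 mm apart. Origin at the centre of its underside. The two drums and the stopper stand upright, one to a compartment, in any order.
- drum: White desiccant drum (plastic cylinder) with a BLUE cap band at its top, 18 mm diameter, 36 mm high, 15 g, loose, standing in one compartment of the tray on its 4 mm floor. Origin at the centre of its underside, z up the drum at the start.
- drum_mid (a point): The middle of the blue-capped drum, on its axis, 18 mm above its underside.
- spent_drum: The same drum with an ORANGE cap band (spent): leave it in the tray. Origin at the centre of its underside.
- stopper: Cork stopper, tapered, 16 mm at the foot to 22 mm at the top, 28 mm high, standing in the tray: leave it. Origin at the centre of its underside.
- kraft_can: Brown canister closed with a pale lid, 62 mm diameter, 78 mm high, a bystander. Origin at the centre of its underside.
- disc_stack: Stack of flat pale-blue and white lid discs, 64 mm diameter, 32 mm high, a bystander. Origin at the centre of its underside.
There are look-alikes about, which are no part of the job. Leave any purple or yellow look-alike of the outer_lid alone. Leave any purple look-alike of the inner_lid alone.

How it is judged:
On the way, in this order (a step that is already met when the one before it is completed fails the run):
1. the blue-capped drum lies in the open canister, let go (z of drum_mid in the frame of canister between 0 and 0.04 m and horizontal distance between drum_mid and canister below 0.026 m and angle between canister's own z axis and vertical below 0.06 rad and horizontal distance between canister and nest below 0.006 m and z of canister in the frame of nest below 0.009 m and contact force between the fingers and drum below 0.05 N), for 0.2 s.
2. the double lid is home on the canister: inner lid seated, outer lid still on it, both let go (horizontal distance between inner_lid and canister below 0.005 m and z of inner_lid in the frame of canister between 0.057 and 0.0625 m and angle between the z axis of inner_lid and the z axis of canister, either way round below 0.06 rad and angle between canister's own z axis and vertical below 0.06 rad and horizontal distance between canister and nest below 0.006 m and z of canister in the frame of nest below 0.009 m and z of outer_lid in the frame of inner_lid below 0.025 m and horizontal distance between outer_lid and inner_lid below 0.006 m and contact force between the fingers and inner_lid below 0.05 N and contact force between the fingers and outer_lid below 0.05 N), for 0.2 s.
At the end, for the whole second after the job is handed in: Fingers hold the outer lid, under 15 deg from level and 2 cm/s, skirt over 9 cm above the canister rim and within 6 cm of its axis; inner lid untouched and home (5 mm of axis, 2.5 mm in height, 3.4 deg); canister upright in its nest, blue-capped drum inside (horizontal distance between inner_lid and canister below 0.005 m and z of inner_lid in the frame of canister between 0.057 and 0.0625 m and angle between the z axis of inner_lid and the z axis of canister, either way round below 0.06 rad and z of drum_mid in the frame of canister between 0 and 0.04 m and horizontal distance between drum_mid and canister below 0.026 m and angle between canister's own z axis and vertical below 0.06 rad and horizontal distance between canister and nest below 0.006 m and z of canister in the frame of nest below 0.009 m and z of outer_lid in the frame of canister above 0.16 m and horizontal distance between outer_lid and canister below 0.06 m and angle between outer_lid's own z axis and vertical below 0.26 rad and linear speed of each of outer_lid, inner_lid below 0.02 m/s and contact force between the fingers and outer_lid above 0.5 N and contact force between anything else and inner_lid above 0.1 N and contact force between the arm and inner_lid below 0.05 N and contact force between the arm and canister below 0.05 N); the arm keeps its last pose, push and grip.
It fails at once if the outer lid leaves the inner lid while the inner lid is not home on the canister ((z of outer_lid in the frame of inner_lid above 0.034 m or horizontal distance between outer_lid and inner_lid above 0.02 m) and not (horizontal distance between inner_lid and canister below 0.005 m and z of inner_lid in the frame of canister between 0.057 and 0.0625 m and angle between the z axis of inner_lid and the z axis of canister, either way round below 0.06 rad)).
It fails at once if the canister is tipped over or taken out of its nest (angle between canister's own z axis and vertical above 0.35 rad or z of canister in the frame of nest above 0.025 m).
It fails at once if the orange-capped drum or the stopper is knocked over or moved more than 3 cm (distance of any of spent_drum, stopper from where it was at the start of the episode above 0.03 m or angle between any of spent_drum, stopper's own z axis and vertical above 0.6 rad).
It fails at once if the brown canister or the disc stack is knocked over or moved more than 3 cm (distance of any of kraft_can, disc_stack from where it was at the start of the episode above 0.03 m or angle between any of kraft_can, disc_stack's own z axis and vertical above 0.6 rad).
It also fails if it takes over 61 s, if anything falls off the work surface, if the arm or the gripper's body presses on something with over 40 N, if the wrist force passes 120 N, or if a joint passes its speed limit or range.

## Working session

There is one attempt and no reset: what is moved stays moved. The work goes in short steps, Python scripts to look and compute and a tool call to move; the robot and the scene stay as the last step left them, time stands still between calls to the robot, and variables do not carry over. Pictures are saved under pics/ and viewed, at most 10 in all, crops included, and the job is handed in when it is done.

Besides the shell and the picture viewer there is one more tool, called in YAML: its name, and indented under it one key for each argument. move_arm: Moves the arm, as the interface text tells. Its arguments: {"type":"object","properties":{"commands":{"type":"array"}},"required":["commands"]}

```bash
mkdir -p pics; ls; cat > h.py <<'E'
from cell import *
import numpy as np, cv2
def grab(n):
    p,d=read_camera(n); np.savez(f'/tmp/{n}.npz',p=p,d=d); return p,d
def world(n,d,P=None):
    c=P or camera_params(n); v,u=np.mgrid[0:480,0:640]
    X=np.stack([(u-c['cx'])/c['fx']*d,-(v-c['cy'])/c['fy']*d,-d,np.ones_like(d)],-1)
    return (X@np.array(c['pose']).T)[...,:3]
def ray(n,u,v,z):
    c=camera_params(n);T=np.array(c['pose'])
    r=T[:3,:3]@np.array([(u-c['cx'])/c['fx'],-(v-c['cy'])/c['fy'],-1]);o=T[:3,3]
    return o+r*(z-o[2])/r[2]
E
python3 - <<'E'
from h import *
for n in('top','scene'):
    p,d=grab(n); cv2.imwrite(f'pics/{n}0.png',p); c=camera_params(n); print(n,{k:(np.round(v,3).tolist()) for k,v in c.items()},(d==0).mean())
s=sense();print(s['time'],s['eef_pos'],np.round(s['orientation'],3),s['opening'])
E
```

```text
pics
top {'fx': 619.497, 'fy': 619.497, 'cx': 321.252, 'cy': 238.2, 'pose': [[-0.001, 0.987, -0.162, 0.266], [-1.0, 0.002, 0.018, 0.007], [0.018, 0.162, 0.987, 1.435], [0.0, 0.0, 0.0, 1.0]]} 0.003932291666666666
scene {'fx': 495.113, 'fy': 495.113, 'cx': 318.321, 'cy': 230.095, 'pose': [[-0.775, -0.385, 0.502, 0.976], [0.632, -0.489, 0.601, 0.539], [0.014, 0.783, 0.622, 0.626], [0.0, 0.0, 0.0, 1.0]]} 0.003922526041666667
0.1 [ 0.13265491 -0.55898526  0.23048416] [[ 0.973  0.231 -0.   ]
 [ 0.231 -0.973  0.002]
 [ 0.    -0.002 -1.   ]] 0.9985276542865922
```

View pics/top0.png

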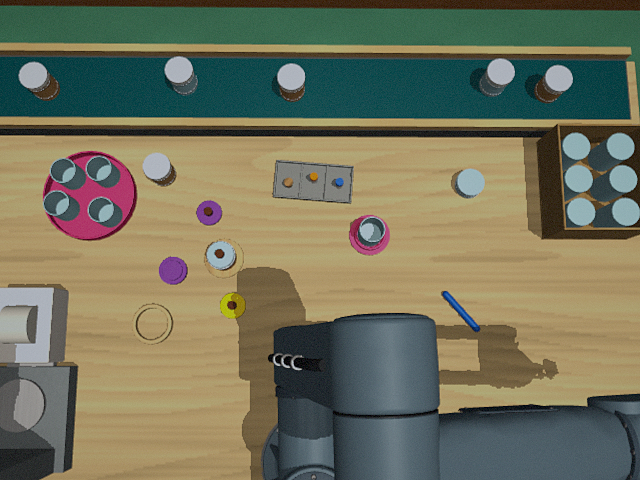

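View pics/scene0.png

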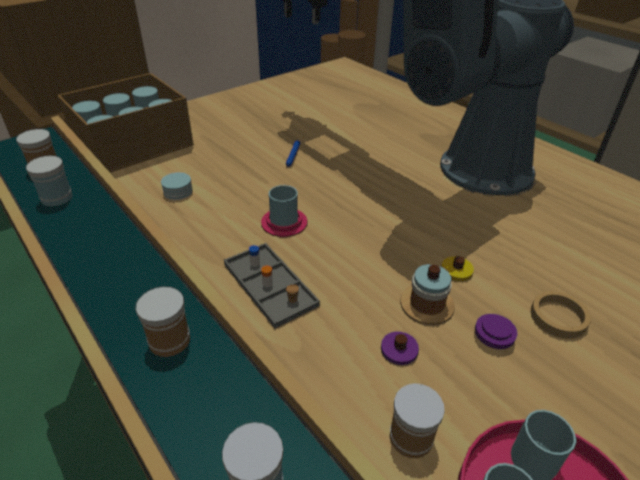

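The top view shows the blue-capped drum at (339,182), orange drum at (313,177), cork at (288,183), canister in its nest at (371,231), and the double lid on its stand at (221,256). The scene view agrees: drum (254,252), canister (283,205), lid (431,285).

```bash
cat > m.py <<'E'
from h import *
def blob(n,img,cond,box,z,hull=True):
    u0,v0,u1,v1=box; m=np.zeros((480,640),np.uint8); m[v0:v1,u0:u1]=cond[v0:v1,u0:u1]*255
    cs,_=cv2.findContours(m,cv2.RETR_EXTERNAL,cv2.CHAIN_APPROX_NONE)
    c=max(cs,key=cv2.contourArea); h=cv2.convexHull(c)
    (u,v),(a,b),_=cv2.fitEllipse(h) if len(h)>=5 else cv2.minAreaRect(c)
    w=ray(n,u,v,z); s=np.hypot(*(ray(n,u+max(a,b),v,z)-w)[:2])
    print(n,'px',np.round([u,v,a,b],1),'world',np.round(w,4),'diam',round(s,4)); return w
E
python3 - <<'E'
from m import *
for n,bx in (('top',dict(drum=(325,170,352,194),nest=(345,210,395,258),lid=(200,235,245,280))),('scene',dict(drum=(240,240,268,275),nest=(255,180,312,238),lid=(395,255,460,325)))):
    f=np.load(f'/tmp/{n}.npz');p,d=f['p'],f['d']; W=world(n,d)
    hs=cv2.cvtColor(p,cv2.COLOR_BGR2HSV);H,S,V=[hs[...,i].astype(int) for i in range(3)]
    blob(n,p,(H>100)&(H<130)&(S>130),bx['drum'],.040 if n=='top' else .037)
    blob(n,p,((H>160)|(H<5))&(S>120),bx['nest'],.005)
    cy=(H>80)&(H<110)&(S>20)&(V>70)
    blob(n,p,cy&(W[...,2]>.05),bx['lid'],.066)
    blob(n,p,(W[...,2]>.060)&(W[...,2]<.082),bx['nest'],.075)
    blob(n,p,(W[...,2]>.074)&(W[...,2]<.095),bx['lid'],.086)
    for k in bx:
        a=bx[k]; w=W[a[1]:a[3],a[0]:a[2]].reshape(-1,3); print(k,np.round(np.percentile(w[:,2],[1,50,97,99.5]),4),end=' ')
        if k!='nest':
            t=w[w[:,2]>{'drum':.03,'lid':.076}[k]]; print(len(t),t.mean(0).round(4) if len(t) else '')
        else:
            t=w[w[:,2]>.069]; print(t.mean(0).round(4),(t.min(0)+t.max(0))/2,np.ptp(t,axis=0))
    # lid top surface
    a=bx['lid']; w=W[a[1]:a[3],a[0]:a[2]].reshape(-1,3); t=w[(w[:,2]>.060)&(w[:,2]<.073)]; print('lidtop',((t.min(0)+t.max(0))/2).round(4),np.ptp(t,axis=0).round(4))
    if n=='top':
        m=((W[...,2]>.009)&(W[...,2]<.05)).astype(np.uint8); m[:150]=0;m[210:]=0;m[:,:265]=0;m[:,362:]=0
        q=W[m>0][:,:2].astype(np.float32); print('tray',cv2.minAreaRect(q))
        for b in ((303,168,323,188),(279,172,298,193)):
            w=W[b[1]:b[3],b[0]:b[2]].reshape(-1,3);t=w[w[:,2]>.026];print('other',t.mean(0).round(4),len(t))
E
```

```text
top px [339.1 181.6   7.8   8. ] world [ 0.6276 -0.06    0.04  ] diam 0.0185
top px [368.8 234.4  39.4  40.1] world [ 0.5094 -0.1308  0.005 ] diam 0.0944
top px [220.3 254.6  26.7  27.1] world [0.4529 0.2063 0.066 ] diam 0.0602
top px [371.8 229.7  25.6  26.4] world [ 0.5083 -0.131   0.075 ] diam 0.0591
top px [219.7 253.4   8.8  10.2] world [0.4529 0.2048 0.086 ] diam 0.0222
drum [-0.0016  0.0054  0.0423  1.1092] 62 [ 0.6034 -0.0565  0.1307]
nest [-0.0056  0.0047  0.0735  0.0793] [ 0.4985 -0.1264  0.1349] [ 0.40185673 -0.07688885  0.75195537] [0.27220571 0.1669438  1.36582333]
lid [-0.0053  0.0078  0.0837  0.0909] 78 [0.4356 0.1878 0.2068]
lidtop [0.4524 0.2066 0.0665] [0.058  0.0606 0.0129]
tray ((0.6407985091209412, 0.0025118887424468994), (0.12461596727371216, 0.21893686056137085), 0.02910619229078293)
other [ 0.6329 -0.001   0.0627] 60
other [0.6282 0.0581 0.0324] 66
scene px [253.6 250.1   9.    9.4] world [ 0.6308 -0.0571  0.037 ] diam 0.0171
scene px [283.8 221.7  28.5  46.2] world [ 0.514  -0.1262  0.005 ] diam 0.095
scene px [432.2 277.5  24.   36.9] world [0.4578 0.2094 0.066 ] diam 0.0604
scene px [282.7 195.9  22.1  30.5] world [ 0.519  -0.1194  0.075 ] diam 0.0595
scene px [433.9 270.8  12.5  13.1] world [0.4622 0.2127 0.086 ] diam 0.021
drum [-0.0043  0.0024  0.039   0.0404] 143 [ 0.6435 -0.0236  0.0494]
nest [-0.0044  0.0014  0.0714  0.0742] [ 0.5471 -0.0791  0.1136] [0.73008793 0.19041016 0.34730161] [0.49216423 0.69745018 0.55641377]
lid [-0.0044  0.0057  0.0763  0.0847] 141 [0.5233 0.2515 0.1512]
lidtop [0.4545 0.2085 0.0664] [0.0599 0.0581 0.0128]
```

move_arm:
  commands:
    - [[0,0,0,-0.167,100],[0,0,0,-0.167,80],[0,0,0,-0.167,50],[0,0,0,-0.167,50],[0,0,0,-0.167,50],[0,0,0,-0.167,50],[0,0,0,-0.167,50],[0,0,0,-0.167,50],[4,4,0,0,50],[4,4,0,0,50],[4,4,0,0,50],[4,4,0,0,50],[4,4,0,0,50],[4,4,0,0,50],[4,4,0,0,50],[4,4,0,0,50],[4,4,0,0,50],[4,4,0,0,50],[4,4,0,0,50],[4,4,0,0,50]]

```text
time: 2.6
eef_pos: [0.6146, -0.0789, 0.2309]
orientation: [[0.002, 1.0, -0.001], [1.0, -0.002, 0.0], [0.0, -0.001, -1.0]]
contact_force: [1.0, -1.6, 0.8]
opening: 0.499
finger_force: 0.0
```

move_arm:
  commands:
    - [[2,1.5,3,0,45],[0,0,4,0,45],[0,0,4,0,45],[0,0,2,0,45],[0,0,0,0,45],[0,0,0,0,45]]

```text
time: 3.35
eef_pos: [0.6299, -0.061, 0.1031]
orientation: [[0.002, 1.0, 0.003], [1.0, -0.002, -0.001], [-0.001, 0.003, -1.0]]
contact_force: [-0.1, -0.6, 0.6]
opening: 0.449
finger_force: 0.0
```

```bash
python3 - <<'E'
from h import *
s=sense();print(s['eef_pos'],s['opening'])
a,_=grab('top');b,_=grab('scene')
o=np.hstack([cv2.resize(a[140:240,290:390],(400,400),interpolation=2),cv2.resize(b[180:290,200:310],(400,400),interpolation=2)])
cv2.imwrite('pics/drum1.png',o)
E
```

```text
[ 0.6298586  -0.06099401  0.10307905] 0.44928555099960565
```

View pics/drum1.png

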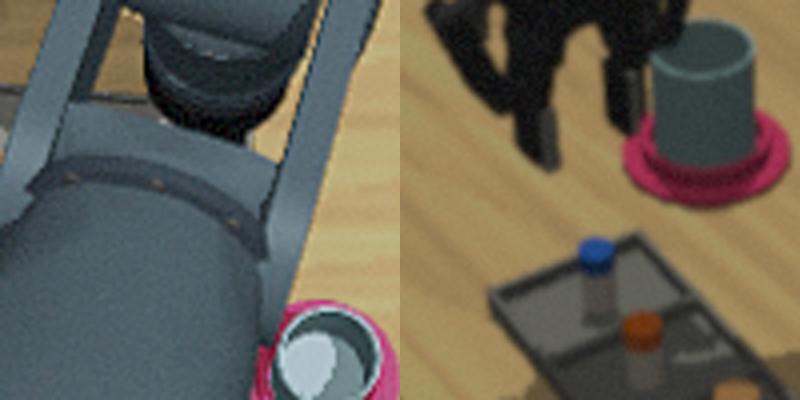

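Left crop (top view): the arm hides the drum. Right crop (scene): the fingertips are at about px (240,225) and (263,216), with the blue cap below at (254,250).

```bash
cat >> h.py <<'E'
def proj(n,X):
    c=camera_params(n);T=np.linalg.inv(np.array(c['pose']));x=T[:3,:3]@np.array(X)+T[:3,3]
    return np.array([c['cx']+c['fx']*x[0]/-x[2],c['cy']+c['fy']*x[1]/x[2]])
E
python3 - <<'E'
from h import *
print(ray('scene',240.4,225.4,.103),ray('scene',262.7,215.75,.103),ray('scene',251.5,220.6,.103),proj('scene',[.63,-.061,.103]))
E
```

```text
[ 0.65142815 -0.0584265   0.103     ] [ 0.60598597 -0.05772725  0.103     ] [ 0.6291103  -0.05807493  0.103     ] [250.13964642 219.9884705 ]
```

move_arm:
  commands:
    - [[0.15,0,3,0,45],[0,0,3,0,45],[0,0,2,0,45],[0,0,1.1,0,45],[0,0,0,0,45],[0,0,0,0,0],[0,0,0,0,0],[0,0,0,0,0],[0,0,0,0,0],[0,0,0,0,0]]

```text
time: 4.7
eef_pos: [0.6298, -0.0593, 0.0117]
orientation: [[0.002, 1.0, 0.002], [1.0, -0.002, -0.001], [-0.001, 0.002, -1.0]]
contact_force: [-0.8, 0.9, 6.1]
opening: 0.192
finger_force: 58.8
```

move_arm:
  commands:
    - [[0,0,-3,0,0],[0,0,-5,0,0],[0,0,-5,0,0],[-2.3,-4,0,0,0],[-2.3,-4,0,0,0],[-2.3,-3.8,0,0,0],[0,0,0,0,0],[0,0,0,0,0]]

```text
time: 5.7
eef_pos: [0.5109, -0.1279, 0.1407]
orientation: [[0.003, 1.0, 0.001], [1.0, -0.003, -0.0], [-0.0, 0.001, -1.0]]
contact_force: [0.9, 0.5, 0.2]
opening: 0.194
finger_force: 58.7
```

```bash
python3 - <<'E'
from h import *
s=sense();print(s['eef_pos'],s['opening'],s['finger_force'])
b,_=grab('scene');a,_=grab('top')
o=np.hstack([cv2.resize(a[180:280,320:420],(400,400),interpolation=2),cv2.resize(b[130:250,220:340],(400,400),interpolation=2)])
cv2.imwrite('pics/drum2.png',o); print(proj('scene',[.5115,-.1285,.075]),proj('scene',s['eef_pos']))
E
```

```text
[ 0.51094894 -0.12788395  0.14065548] 0.19352524323188355 58.660410046577454
[283.03777072 192.46451269] [282.39718643 163.67668821]
```

View pics/drum2.png

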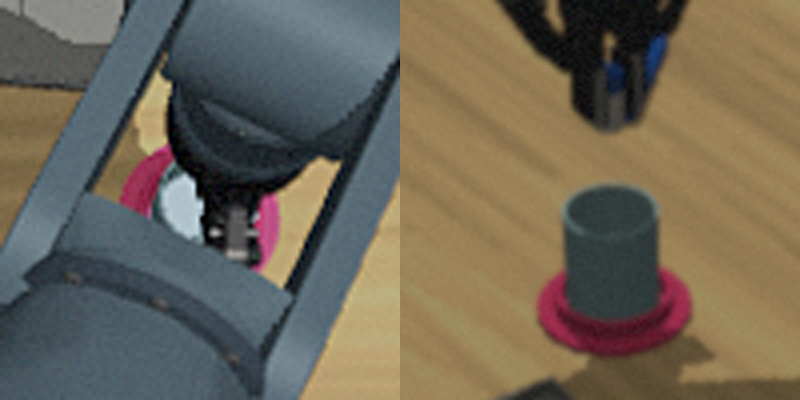

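The drum is held upright at about (402,168) in the crop's right half, straight above the canister rim at px (284,194). That matches the prediction.

move_arm:
  commands:
    - [[0,0,3,0,0],[0,0,2,0,0],[0,0,1.1,0,0],[0,0,0,0,0],[0,0,0,0,45],[0,0,0,0,45],[0,0,0,0,45],[0,0,0,0,45],[0,0,-4,0,45],[0,0,-6,0,60],[0,0,-6,0,100]]

```text
time: 7.18
eef_pos: [0.5101, -0.1276, 0.2409]
orientation: [[0.002, 1.0, -0.0], [1.0, -0.002, 0.0], [0.0, -0.0, -1.0]]
contact_force: [1.4, -0.4, -0.9]
opening: 0.792
finger_force: 0.0
```

move_arm:
  commands:
    - [[4.2,-0.7,0,0,100],[4.2,-0.7,0,0,100],[4.2,-0.7,0,0,100],[4.2,-0.7,0,0,100],[4.2,-0.7,0,0,100],[4.2,-0.7,0,0,100],[4.2,-0.7,0,0,100],[4.2,-0.7,0,0,100],[0,0,0,-0.1745,100],[0,0,0,-0.1745,100],[0,0,0,-0.1745,100],[0,0,0,-0.1745,100],[0,0,0,-0.1745,100],[0,0,0,-0.1745,100],[0,0,0,-0.1745,100],[0,0,0,-0.1745,100],[0,0,0,-0.1745,100],[0,0,0,0,100]]

```text
time: 9.43
eef_pos: [0.4552, 0.2083, 0.2394]
orientation: [[-1.0, 0.004, 0.0], [0.004, 1.0, 0.0], [-0.0, 0.0, -1.0]]
contact_force: [0.3, 0.3, -0.8]
opening: 0.995
finger_force: 0.0
```

```bash
python3 - <<'E'
from m import *
s=sense();print(s['eef_pos'],s['opening'])
for n,bx in (('top',(345,210,395,258)),('scene',(255,180,312,238))):
    p,d=grab(n);W=world(n,d);hs=cv2.cvtColor(p,cv2.COLOR_BGR2HSV);H,S,V=[hs[...,i].astype(int) for i in range(3)]
    blob(n,p,((H>160)|(H<5))&(S>120),bx,.005)
    try: blob(n,p,(W[...,2]>.060)&(W[...,2]<.082),bx,.075)
    except Exception as e: print(e)
    if n=='top': a=p
    else: b=p
o=np.hstack([cv2.resize(a[180:280,320:420],(400,400),interpolation=2),cv2.resize(b[180:340,360:520],(400,400),interpolation=2)])
cv2.imwrite('pics/c3.png',o)
E
```

```text
[0.45515933 0.20831461 0.23935753] 0.9952261119223124
top px [368.8 234.4  39.4  40.3] world [ 0.5095 -0.1308  0.005 ] diam 0.0947
top px [371.9 229.6  25.6  26.3] world [ 0.5084 -0.1311  0.075 ] diam 0.0589
scene px [283.7 221.7  28.7  46.1] world [ 0.5141 -0.1261  0.005 ] diam 0.0949
scene px [282.9 195.9  22.3  30.6] world [ 0.5189 -0.119   0.075 ] diam 0.0597
```

View pics/c3.png

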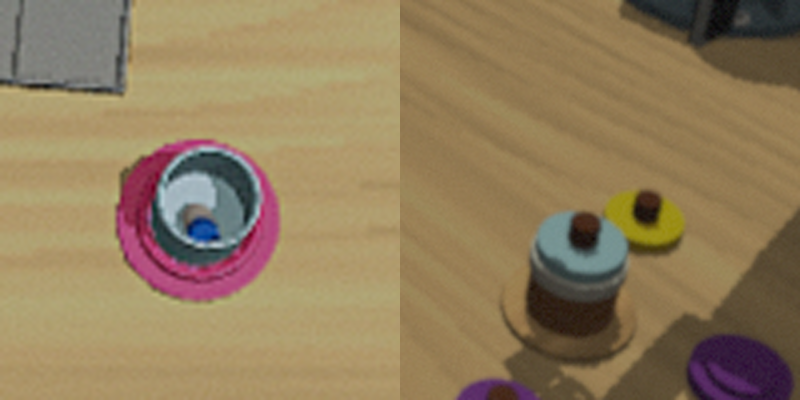

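The drum's blue cap shows inside the canister at crop (203,228). The double lid is upright on its stand at right-crop (582,260).

move_arm:
  commands:
    - [[0,0,6,0,100],[0,0,6,0,100],[0,0,4,0,100],[0,0,3,0,100],[0,0,2.2,0,100],[0,0,0,0,100],[0,0,0,0,100]]

```text
time: 10.4
eef_pos: [0.4559, 0.2085, 0.0281]
orientation: [[-1.0, 0.003, 0.001], [0.003, 1.0, 0.0], [-0.001, 0.0, -1.0]]
contact_force: [-0.4, 0.0, 0.3]
opening: 0.997
finger_force: 0.0
```

```bash
python3 - <<'E'
from h import *
s=sense();print(s['eef_pos'],s['contact_force'])
b,_=grab('scene');a,_=grab('top')
o=np.hstack([cv2.resize(a[215:295,180:260],(400,400),interpolation=2),cv2.resize(b[230:340,370:480],(400,400),interpolation=2)])
cv2.imwrite('pics/lid1.png',o)
E
```

```text
[0.45589795 0.20850053 0.02812867] [-0.3746797   0.03241711  0.26175419]
```

View pics/lid1.png

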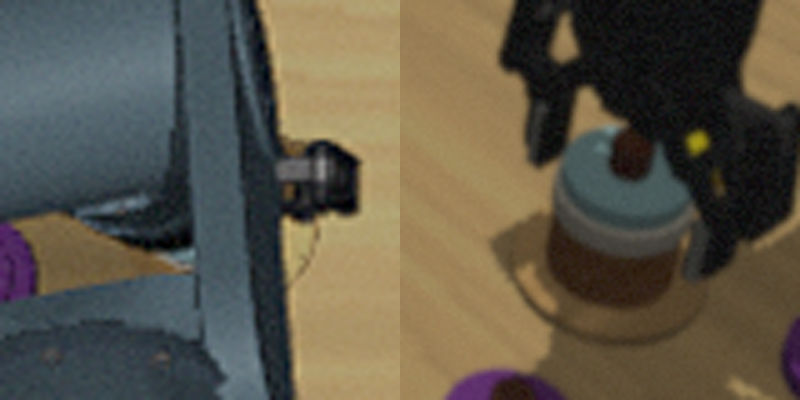

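Right crop: the open fingers straddle the lid, with tips at crop (540,162) and (700,275). I'll check the tip height by projection.

```bash
python3 - <<'E'
from h import *
for z in(.028,.034,.041): print(z,proj('scene',[.456,.2085+.043,z]),proj('scene',[.456,.2085-.043,z]))
print('rim',proj('scene',[.456,.2085,.051]))
E
```

```text
0.028 [449.23686859 308.07198112] [409.93576748 279.09575279]
0.034 [449.89649325 305.53443088] [410.38356896 276.58521481]
0.041 [450.67385938 302.54393382] [410.91097938 273.6283602 ]
rim [431.10175852 283.32636727]
```

move_arm:
  commands:
    - [[0,0,0,0,0],[0,0,0,0,0],[0,0,0,0,0],[0,0,0,0,0]]

```text
time: 11.0
eef_pos: [0.456, 0.2085, 0.0287]
orientation: [[-1.0, 0.002, 0.002], [0.002, 1.0, 0.0], [-0.002, 0.0, -1.0]]
contact_force: [-1.7, -1.9, 9.4]
opening: 0.728
finger_force: 63.4
```

move_arm:
  commands:
    - [[0,0,-0.5,0,0],[0,0,-1,0,0],[0,0,-1.5,0,0],[0,0,-2,0,0],[0,0,-2,0,0],[0,0,-2,0,0],[0,0,-1.5,0,0],[0,0,-1,0,0],[0,0,-0.5,0,0],[0,0,0,0,0]]

```text
time: 12.25
eef_pos: [0.4552, 0.2083, 0.1473]
orientation: [[-1.0, 0.002, -0.0], [0.002, 1.0, 0.0], [0.0, 0.0, -1.0]]
contact_force: [0.9, 0.3, -2.1]
opening: 0.731
finger_force: 65.5
```

move_arm:
  commands:
    - [[-0.1,-0.6,0,0,0],[-0.2,-1.2,0,0,0],[-0.3,-1.8,0,0,0],[-0.4,-2.4,0,0,0],[-0.5,-3,0,0,0],[-0.5,-3,0,0,0],[-0.5,-3,0,0,0],[-0.5,-3,0,0,0],[-0.5,-3,0,0,0],[-0.5,-3,0,0,0],[-0.5,-3,0,0,0],[-0.5,-2.6,0,0,0],[-0.4,-2,0,0,0],[-0.3,-1.2,0,0,0],[-0.2,-0.6,0,0,0],[-0.2,-0.2,0,0,0],[0,0,0,0,0],[0,0,0,0,0]]

```text
time: 14.5
eef_pos: [0.5154, -0.1272, 0.1472]
orientation: [[-1.0, 0.002, -0.0], [0.002, 1.0, 0.0], [0.0, 0.0, -1.0]]
contact_force: [-0.0, 0.2, -1.3]
opening: 0.729
finger_force: 65.5
```

```bash
python3 - <<'E'
from h import *
s=sense();print(s['eef_pos'],s['contact_force'],s['opening'])
b,_=grab('scene');a,_=grab('top')
o=np.hstack([cv2.resize(a[180:280,320:420],(400,400),interpolation=2),cv2.resize(b[120:245,220:345],(400,400),interpolation=2)])
cv2.imwrite('pics/lid2.png',o)
E
```

```text
[ 0.51537615 -0.12718312  0.14724816] [-0.04724471  0.15774372 -1.30362563] 0.7293638870971922
```

View pics/lid2.png

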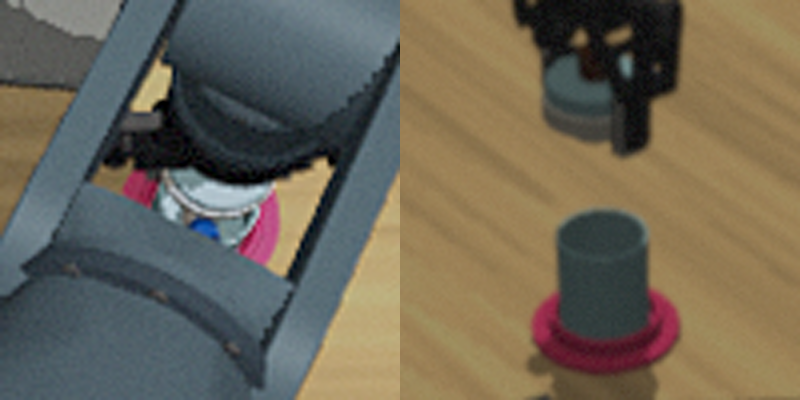

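The lid pair is held level at right-crop (590,100). The canister rim is at (602,240), with the drum's cap in view in the top crop. I overshot x by about 4 mm, so I'll correct that and then fit both circles from scene depth.

move_arm:
  commands:
    - [[0.4,-0.1,1,0,0],[0,0,2,0,0],[0,0,2,0,0],[0,0,1,0,0],[0,0,0,0,0],[0,0,0,0,0]]

```text
time: 15.35
eef_pos: [0.5119, -0.129, 0.0879]
orientation: [[-1.0, 0.002, 0.001], [0.002, 1.0, -0.0], [-0.001, -0.0, -1.0]]
contact_force: [-0.7, 1.0, -1.2]
opening: 0.728
finger_force: 65.6
```

```bash
cat > fit.py <<'E'
from h import *
from scipy.optimize import least_squares
def go(D=None):
    s=sense();e=np.array(s['eef_pos']);print('eef',e.round(4))
    p,d=grab('scene');W=world('scene',d);hs=cv2.cvtColor(p,cv2.COLOR_BGR2HSV).astype(int)
    P=W.reshape(-1,3);C=hs.reshape(-1,3);near=np.hypot(P[:,0]-.512,P[:,1]+.127)<.06
    S=near&(C[:,2]>70)
    def circ(m,R):
        q=P[m]; f=lambda c:np.hypot(q[:,0]-c[0],q[:,1]-c[1])-R
        r=least_squares(f,[.512,-.127],loss='soft_l1',f_scale=.001);print(len(q),r.x.round(4),'resid',np.std(f(r.x)).round(4)); return r.x
    for z0,z1 in((.02,.05),(.03,.065)):circ(near&(P[:,2]>z0)&(P[:,2]<z1)&(np.hypot(P[:,0]-.512,P[:,1]+.127)<.036),.029)
    zr=e[2]-.0285+.035
    circ(near&(P[:,2]>zr+.012)&(P[:,2]<zr+.02)&(C[:,1]<45)&(C[:,2]>60),.032)
    circ(near&(P[:,2]>zr+.023)&(P[:,2]<zr+.031)&(C[:,0]>80)&(C[:,0]<110)&(C[:,1]>50),.0295)
    cv2.imwrite('/tmp/s.png',p)
if __name__=='__main__':go()
E
python3 fit.py; python3 - <<'E'
from h import *
p=np.load('/tmp/scene.npz')['p'];hs=cv2.cvtColor(p,cv2.COLOR_BGR2HSV)
cv2.imwrite('pics/lid3.png',cv2.resize(p[140:240,230:340],(660,600),interpolation=2))
E
```

```text
eef [ 0.5119 -0.129   0.0879]
410 [ 0.5109 -0.1305] resid 0.0014
589 [ 0.5108 -0.1299] resid 0.0014
78 [ 0.5097 -0.1281] resid 0.0016
74 [ 0.5036 -0.1221] resid 0.0072
```

View pics/lid3.png

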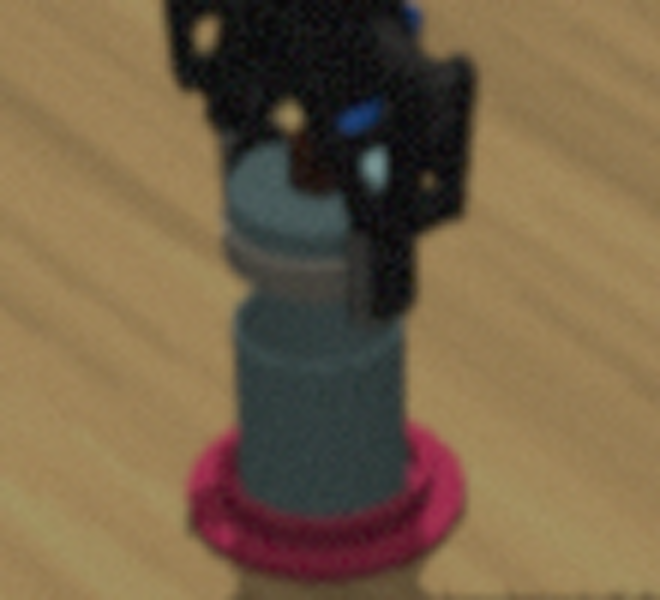

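Lid rim left edge at crop x≈225 and canister edges at 236 and 405 put both centres at about 320, so they are aligned. The depth fit agrees within 2 mm. Lowering.

move_arm:
  commands:
    - [[0,-0.05,0.5,0,0],[0,0,0.8,0,0],[0,0,0.6,0,0],[0,0,0.4,0,0],[0,0,0.3,0,0],[0,0,0,0,0]]

```text
time: 16.15
eef_pos: [0.5114, -0.1293, 0.0611]
orientation: [[-1.0, 0.002, -0.0], [0.002, 1.0, 0.0], [0.0, 0.0, -1.0]]
contact_force: [0.1, -0.5, -1.5]
opening: 0.729
finger_force: 65.6
```

move_arm:
  commands:
    - [[0,0,0.15,0,0],[0,0,0.1,0,0],[0,0,0,0,0]]

```text
time: 16.52
eef_pos: [0.5115, -0.1294, 0.0589]
orientation: [[-1.0, 0.002, 0.0], [0.002, 1.0, -0.0], [-0.0, -0.0, -1.0]]
contact_force: [1.2, -1.5, -2.2]
opening: 0.728
finger_force: 65.7
```

move_arm:
  commands:
    - [[0,0,0.05,0,0],[0,0,0.05,0,0],[0,0,0,0,0]]

```text
time: 16.9
eef_pos: [0.5117, -0.1295, 0.0588]
orientation: [[-1.0, 0.002, 0.0], [0.002, 1.0, -0.0], [-0.0, -0.0, -1.0]]
contact_force: [-2.7, 0.1, 7.2]
opening: 0.727
finger_force: 66.3
```

move_arm:
  commands:
    - [[0,0,0,0,90],[0,0,0,0,100],[0,0,0,0,100],[0,0,0,0,100],[0,0,0,0,100],[0,0,0,0,100],[0,0,-3,0,100],[0,0,-5,0,100],[0,0,-5,0,100],[0,0,0,0,100],[0,0,0,0,100]]

```text
time: 18.27
eef_pos: [0.5111, -0.1291, 0.1874]
orientation: [[-1.0, 0.002, -0.0], [0.002, 1.0, 0.0], [0.0, 0.0, -1.0]]
contact_force: [-1.3, 0.7, -0.7]
opening: 1.001
finger_force: 0.0
```

```bash
python3 - <<'E'
from h import *
p,d=grab('scene');a,_=grab('top');print(sense()['eef_pos'])
o=np.hstack([cv2.resize(a[180:280,320:420],(400,400),interpolation=2),cv2.resize(p[140:240,230:330],(400,400),interpolation=2)])
cv2.imwrite('pics/home.png',o)
print(proj('scene',[.5115,-.1295,.098]),proj('scene',[.5115,-.1295,.126]),proj('scene',[.5115,-.1295,.081]))
W=world('scene',d);hs=cv2.cvtColor(p,cv2.COLOR_BGR2HSV).astype(int)
n=(np.hypot(W[...,0]-.512,W[...,1]+.127)<.027)&(hs[...,0]>80)&(hs[...,0]<110)&(W[...,2]>.09)&(W[...,2]<.105)
q=W[n];A=np.c_[q[:,:2]-[.512,-.128],np.ones(len(q))];k=np.linalg.lstsq(A,q[:,2],rcond=None)[0];print(len(q),k.round(3))
E
```

```text
[ 0.51042385 -0.1287918   0.1861472 ]
[282.37094002 182.42243386] [281.9075412  170.06953052] [282.64420161 189.70681558]
288 [-0.021 -0.037  0.096]
```

View pics/home.png

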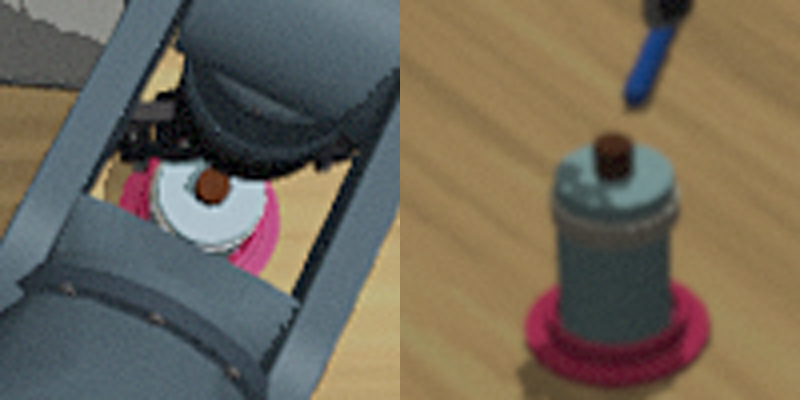

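The double lid is home and level. The knob top is at px (283.5,174.5), which fits the seated height of z≈0.116. Next I grip the knob.

move_arm:
  commands:
    - [[0,0,0,0,50],[0,0,2,0,50],[0,0,2,0,50],[0,0,2,0,50],[0,0,1.5,0,50],[0,0,0.9,0,50],[0,0,0,0,50],[0,0,0,0,50]]

```text
time: 19.38
eef_pos: [0.5119, -0.1295, 0.1044]
orientation: [[-1.0, 0.002, 0.001], [0.002, 1.0, -0.0], [-0.001, -0.0, -1.0]]
contact_force: [0.5, -0.3, -0.7]
opening: 0.497
finger_force: 0.0
```

move_arm:
  commands:
    - [[0,0,0,0,40],[0,0,0,0,30],[0,0,0,0,24],[0,0,0,0,20],[0,0,0,0,10],[0,0,0,0,0],[0,0,0,0,0]]

```text
time: 20.25
eef_pos: [0.5117, -0.1295, 0.1043]
orientation: [[-1.0, 0.002, 0.001], [0.002, 1.0, -0.0], [-0.001, -0.0, -1.0]]
contact_force: [-1.3, 0.6, 6.0]
opening: 0.2
finger_force: 58.5
```

move_arm:
  commands:
    - [[0,0,-0.3,0,0],[0,0,-0.5,0,0],[0,0,-0.8,0,0],[0,0,-1.2,0,0],[0,0,-1.8,0,0],[0,0,-2,0,0],[0,0,-2,0,0],[0,0,-2,0,0],[0,0,-1.5,0,0],[0,0,-0.9,0,0],[0,0,-0.5,0,0],[0,0,0,0,0],[0,0,0,0,0],[0,0,0,0,0]]

```text
time: 22.0
eef_pos: [0.5111, -0.1292, 0.2382]
orientation: [[-1.0, 0.002, -0.001], [0.002, 1.0, 0.001], [0.001, 0.001, -1.0]]
contact_force: [0.5, 0.3, 0.1]
opening: 0.199
finger_force: 58.6
```

```bash
python3 - <<'E'
from h import *
p,d=grab('scene');a,_=grab('top');s=sense();print(s['eef_pos'],s['opening'],s['finger_force'])
o=np.hstack([cv2.resize(a[180:280,320:420],(350,350),interpolation=2),cv2.resize(p[90:240,220:340],(440,550),interpolation=2)[:350] if 0 else cv2.resize(p[90:240,210:360],(350,350),interpolation=2)])
cv2.imwrite('pics/end.png',o)
E
```

```text
[ 0.51126339 -0.12922367  0.23838567] 0.19964621649581057 58.593313694000244
```

View pics/end.png

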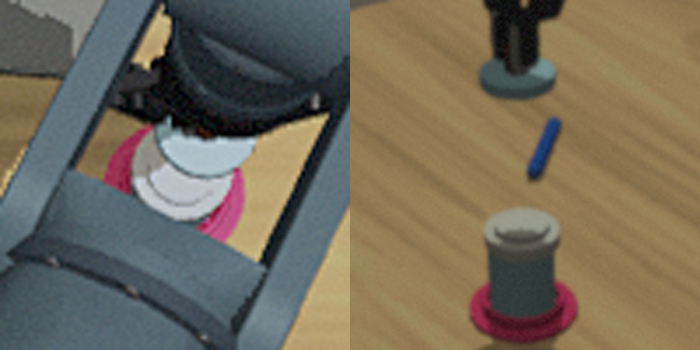

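The outer lid is held level at right-crop (517,78), well above the canister. The white inner lid is seated at (522,232) on the canister, which still stands in its nest.

```bash
python3 -c "
from cell import *
print(sign_off())"
```

```text
the job is handed in; nothing more can be done
None
```

The job is handed in at about 22 s of the 61 s allowed, but the sign-off returned no verdict: the blue-capped drum is in the canister, the inner lid looks seated in the last pictures, and the outer lid is held level about 14 cm above the rim.

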